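# Move the vial carrier to the spare folding hook and fold the empty one away

## Robot

A 6-joint arm with a two-finger parallel gripper is mounted at the origin on the work surface. World frame = base frame: x ahead of the robot, y to its left, z up, the work surface at z = 0. Lengths are in m, angles in degrees, forces in N, time in s.
With the tool pointing down it reaches from about 0.325 to 0.775 m from the base axis. Payload 5.5 kg.
Tool frame: the origin (TCP) lies at the centre of the arm's flange, where the gripper is bolted on; the fingertips stand 182 mm ahead of it and the grasp point (between the pads) lies 163 mm ahead of it; z points along the fingers, y is the direction in which the jaws open and shut (so a half turn about z gives the same grasp; the last joint's range is limited). The gripper opens to 88 mm and grips with 3 to 60 N. Pads are 20 mm wide; open, the fingers measure 115 mm over their backs; the gripper's body (75 mm by 178 mm) begins 61 mm behind the grasp point.
Start: joints at [73.585, 5.22, 70.514, -0, 104.267, -3.249], TCP at [0.137, 0.584, 0.405] pointing down, gripper open.
Joint ranges: [-164.24, 164.24], [-49.07, 125.15], [9.68, 141.18], [-86.29, 266.29], [3.28, 154.24], [-151.56, 151.56]. Speed limits (degrees/s): [147.25, 147.25, 172.46, 180, 180, 180].

## Interface

Orientations are given as [roll, pitch, yaw] about the fixed x, y, z axes, in that order (R = Rz(yaw) Ry(pitch) Rx(roll)).
In Python, from station import r gives the robot as it stands. The module is installed in compiled form; this text tells all that it offers. Calls block until the motion is done:
- r.reach(position, orientation): joint-space move of the TCP to a pose.
- r.servo_line(position, rotation=None, speed=0.15): straight line of the TCP; rotation=None keeps the orientation; speed is the mean speed in m/s.
- r.move_joints(angles): joint-space move.
- r.let_go() and r.grab(squeeze=None): open the fingers fully, or close them until they stop; squeeze is the grip in N (None keeps the last).
- r.wait(seconds).
- r.inverse_kinematics(position, orientation): joint angles nearest the present ones, or None.
- r.sense(): the state.
- r.snapshot(name): name is "side" or "top" or "wrist"; returns a dict with "frame" (384x512x3 uint8, red, green, blue), "fx", "fy", "cx", "cy" (pixels), "R" (3x3) and "t" (3): a world point X has camera coordinates R X + t. Camera axes: x right, y down, z forward; pixel columns grow to the right and rows downward; lengths in m; the calibration is good to about 2 mm. A picture is of the moment at which its call begins. There is no depth.
A pose or a line that the arm cannot do raises r.IKError and nothing moves.
- r.hand_in(): hands the job in, once; it reports no verdict.
The state is a dict: "clock": time; "joints": joint angles; "joint_vel": joint speeds; "joint_torque": joint torques, N m; "tcp_pos": TCP position; "orientation": TCP orientation; "contact_force": force on the tool from outside, world axes, zero at the start; "torque": the same for the moment, N m; "opening": finger opening in m.
Only numpy, scipy, OpenCV 4.12 (cv2) and the standard library are available. Lean on these libraries where they do the work, as an engineer would, in place of code of your own. Each camera call takes 0.05 s, during which the arm holds its last target.

## Task

The orange hook has to be out of the way, so move the vial carrier from it to the blue one: first swing the folded blue hook straight out from its panel, then hang the carrier on its arm by the crossbar of its frame, keeping it upright. Finally fold the emptied orange hook flat against its panel, leaving the blue one out with the carrier hanging from it, and leave the other things on the bench where they are.

Things in the scene. Friction and masses are not known exactly. Their poses are not given: they have to be found in the camera images.
- panel_full: White upright panel (12 mm thick, 200 mm wide, top edge 168 mm above the bench) fixed to the bench, carrying the orange folding hook. Origin: on the bench, in the plane of its front face, mid-width. Its x axis points level out of the front face, away from the robot give or take the panel's yaw; y runs along the face, z up.
- hook_full (a joint): Angle of the orange hook arm about its vertical hinge: 0 = folded, parallel to the panel face (stop); 1.57 = straight out from the panel (stop). At the start it is fully out and the vial carrier hangs on it. Turns clockwise seen from above as it grows, stays where left (friction 0.12 N m, 1 N at the pin).
- hook_full_hinge (a point): On the orange hook's hinge axis at the height of the arm's axis, 160 mm above the bench, 32 mm out from the panel face and at the panel's y = -60 mm. Its y axis runs along the arm from hinge to pin, z up. Arm: level rod 12 mm thick, 120 mm from hinge axis to pin axis; folded it points along the panel's +y, out along +x. Hinge barrel 22 mm thick, to 12 mm above the arm's axis.
- hook_full_pin (a point): On the axis of the upright orange pin at the free end of the arm, 26 mm above the arm's axis and 14 mm below the pin's top. The pin is 14 mm in diameter and rises to 40 mm above the arm's axis. It can be pinched from above, or pushed, to swing the arm, and keeps a hung thing from sliding off.
- panel_spare: White upright panel (12 mm thick, 200 mm wide, top edge 168 mm above the bench) fixed to the bench, carrying the blue folding hook. Origin: on the bench, in the plane of its front face, mid-width. Its x axis points level out of the front face, away from the robot give or take the panel's yaw; y runs along the face, z up.
- hook_spare (a joint): Angle of the blue hook arm about its vertical hinge: 0 = folded, parallel to the panel face (stop); 1.57 = straight out from the panel (stop). At the start it is folded or nearly so, and empty. Turns clockwise seen from above as it grows, stays where left (friction 0.12 N m, 1 N at the pin).
- hook_spare_hinge (a point): On the blue hook's hinge axis at the height of the arm's axis, 160 mm above the bench, 32 mm out from the panel face and at the panel's y = -60 mm. Its y axis runs along the arm from hinge to pin, z up. Arm: level rod 12 mm thick, 120 mm from hinge axis to pin axis; folded it points along the panel's +y, out along +x. Hinge barrel 22 mm thick, to 12 mm above the arm's axis.
- hook_spare_pin (a point): On the axis of the upright blue pin at the free end of the arm, 26 mm above the arm's axis and 14 mm below the pin's top. The pin is 14 mm in diameter and rises to 40 mm above the arm's axis. It can be pinched from above, or pushed, to swing the arm, and keeps a hung thing from sliding off.
- carrier_grip (a point): Centre of the black grip block (16 mm along x, 36 mm along y, 40 mm tall) on top of the vial carrier; axes are the carrier's, z up. The carrier (about 0.3 kg, 170 mm tall) is a grey tray of amber vials, 60 mm (x) by 96 mm (y) by 40 mm, under a steel frame of two legs and a crossbar. This point is 150 mm above the tray's underside, 30 mm above the crossbar's underside.
- carrier_bar (a point): Middle of the underside of the level crossbar (14 mm in x, 92 mm in y, 10 mm thick; the grip block stands on it), 120 mm above the tray's underside. Here it rests on the hook arm, 6 mm above the arm's axis. Below it, between the legs and the tray's rim, is a closed window 76 mm wide (y) and 80 mm high through which the arm passes along x, so it goes on and off over the pin end.
- dish: Bystander, to be left alone: clear glass petri dish, 90 mm across, 18 mm tall. Origin at its underside.
- wrench: Bystander, to be left alone: steel spanner, 150 mm long, lying. Origin at its underside.
- column: Bystander, to be left alone: steel column, a rod 18 mm thick and about 150 mm long, lying. Origin at its underside.
- amber: Bystander, to be left alone: amber bottle with blue cap, 70 mm across, 150 mm tall. Origin at its underside.
- clear: Bystander, to be left alone: clear bottle with orange cap, 66 mm across, 130 mm tall. Origin at its underside.
- tipbox: Bystander, to be left alone: blue open compartment box, 120 x 85 x 50 mm. Origin at its underside.
- cup: Bystander, to be left alone: white plastic cup, 70 mm across, 70 mm tall. Origin at its underside.
Not all that is in view belongs to the job. Leave any red look-alike of the panel_full alone.

How it is judged:
By the outcome, as a careful person would: the job done as asked, in the order asked, and still so for the second after the job is handed in, with the robot touching nothing.
It also fails if it takes over 72 s, if anything falls off the work surface, if the arm or the gripper's body presses on something with over 40 N, if the wrist force passes 120 N, or if a joint passes its speed limit or range.

## Working session

There is one attempt and no reset: what is moved stays moved. The work goes in short steps, each a Python script; the robot and the scene stay as the last script left them, time stands still between calls to the robot, and variables do not carry over. Pictures are saved under pics/ and viewed, and the job is handed in when it is done.

```bash
mkdir -p pics; python3 - <<'E'
from station import r
import cv2
for n in ["side","top","wrist"]:
    s=r.snapshot(n); cv2.imwrite(f"pics/{n}0.png",cv2.resize(s["frame"][:,:,::-1],None,fx=1.5,fy=1.5,interpolation=cv2.INTER_CUBIC))
    import numpy as np
    print(n,s["fx"],s["cx"],s["cy"],np.round(-s["R"].T@s["t"],3),np.round(s["R"],3).tolist())
print(r.sense()["clock"],r.sense()["orientation"])
E
```

```text
side 357.1033794409366 248.8813418289412 183.67611956379088 [ 0.256 -0.823  0.773] [[0.952, -0.307, -0.014], [-0.195, -0.566, -0.801], [0.238, 0.765, -0.598]]
top 407.654780787361 253.3880174631455 185.73396762446143 [0.412 0.02  1.287] [[-0.011, -1.0, 0.001], [-0.996, 0.011, -0.094], [0.094, -0.002, -0.996]]
wrist 297.2754604710227 259.0959739495398 190.4027820337739 [0.064 0.602 0.384] [[0.226, 0.974, -0.0], [0.937, -0.218, 0.273], [0.265, -0.062, -0.962]]
0.15 [-1.79915284e+02 -3.86204970e-03  1.66836072e+02]
```

View pics/side0.png

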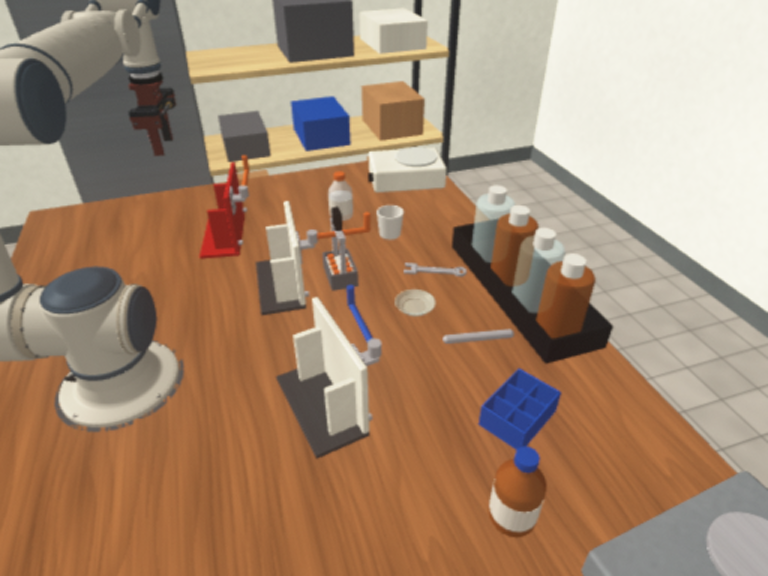

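View pics/top0.png

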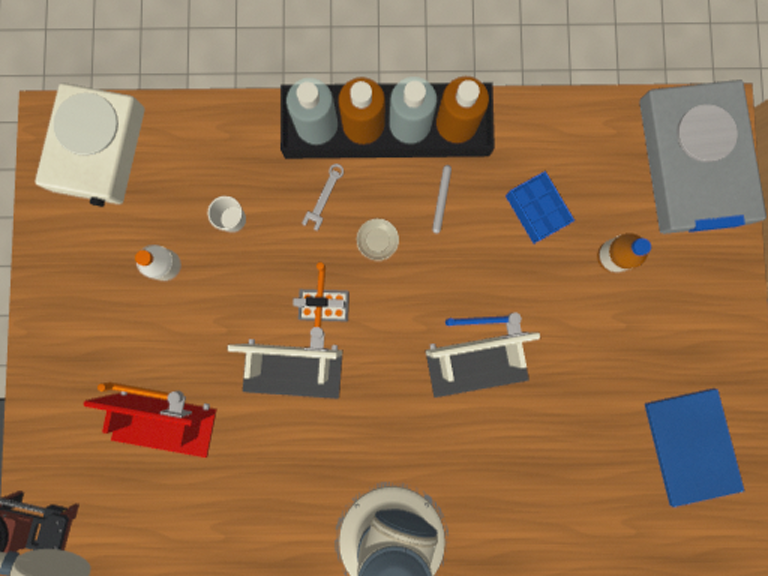

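View pics/wrist0.png

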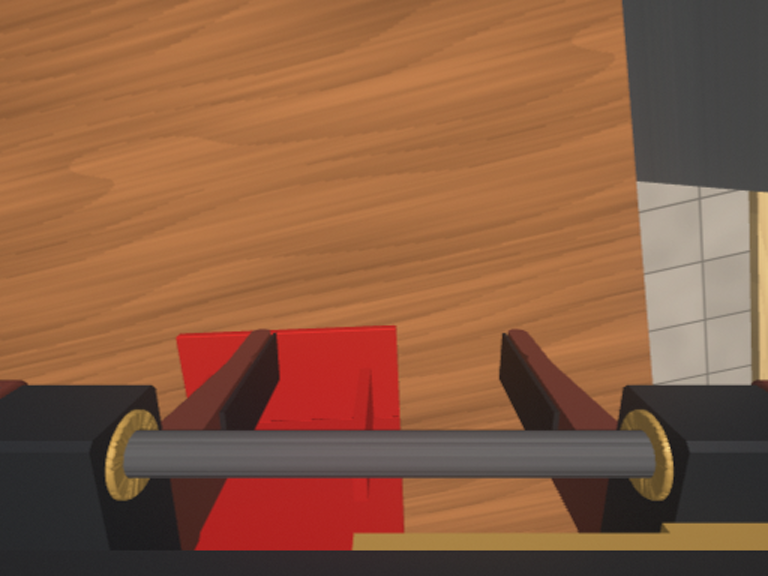

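The top view shows the orange hook out, with its pin at (320,266) and hinge at (317,338). The carrier grip is at (318,302). The blue hook is folded, with its pin at (449,322) and hinge at (515,322). The red look-alike is at far left. Next I'll measure these.

```bash
cat > h.py <<'E'
from station import r
import cv2, numpy as np
def ray(s,uv):
    d=np.array([(uv[0]-s["cx"])/s["fx"],(uv[1]-s["cy"])/s["fy"],1.0]); R=np.array(s["R"]); 
    return -R.T@np.array(s["t"]), R.T@d
def onz(s,uv,z):
    c,d=ray(s,uv); return c+d*(z-c[2])/d[2]
def tri(s1,u1,s2,u2):
    c1,d1=ray(s1,u1);c2,d2=ray(s2,u2); d1/=np.linalg.norm(d1);d2/=np.linalg.norm(d2)
    A=np.array([d1,-d2]).T; k=np.linalg.lstsq(A,c2-c1,rcond=None)[0]
    p,q=c1+k[0]*d1,c2+k[1]*d2; return (p+q)/2,np.linalg.norm(p-q)
def proj(s,X):
    X=np.array(s["R"])@np.array(X)+np.array(s["t"]); return np.array([s["cx"]+s["fx"]*X[0]/X[2],s["cy"]+s["fy"]*X[1]/X[2]])
def hsv(s): return cv2.cvtColor(s["frame"],cv2.COLOR_RGB2HSV)
def crop(s,x0,y0,x1,y1,f,name): cv2.imwrite(name,cv2.resize(s["frame"][y0:y1,x0:x1,::-1],None,fx=f,fy=f,interpolation=cv2.INTER_CUBIC))
def comps(m,off=(0,0),mina=15):
    n,l,st,c=cv2.connectedComponentsWithStats(m.astype(np.uint8)); 
    return [(st[i].tolist(),np.round(c[i],1).tolist()) for i in range(1,n) if st[i][4]>=mina]
E
python3 - <<'E'
from h import *
t=r.snapshot("top");s=r.snapshot("side")
crop(t,145,160,375,275,3.4,"pics/tc.png"); crop(s,160,90,290,310,2.7,"pics/sc.png")
for nm,S in(("t",t),("s",s)):
    H=hsv(S); 
    for cn,lo,hi in(("or",(6,190,150),(14,255,255)),("bl",(105,150,90),(125,255,255)),("wh",(0,0,205),(179,45,255)),("blk",(0,0,0),(179,255,40))):
        m=cv2.inRange(H,lo,hi)>0; print(nm,cn,[c for c in comps(m) if 140<c[1][0]<380 and c[1][1]>90])
E
```

```text
t or [([211, 174, 5, 24, 88], [213.2, 185.4]), ([209, 205, 5, 13, 48], [211.5, 211.2])]
t bl [([338, 115, 44, 47, 1171], [359.2, 137.8]), ([297, 212, 42, 5, 128], [317.1, 213.7])]
t wh [([145, 131, 16, 22, 172], [153.7, 142.4]), ([219, 205, 11, 7, 32], [224.2, 208.2]), ([288, 223, 72, 31, 332], [323.1, 233.6]), ([152, 230, 72, 25, 308], [188.8, 237.4]), ([227, 358, 11, 26, 192], [232.4, 370.7])]
t blk [([187, 56, 142, 49, 2124], [257.1, 91.7])]
s or [([223, 115, 6, 4, 20], [225.6, 116.4]), ([230, 142, 16, 14, 57], [239.5, 150.5]), ([220, 170, 5, 12, 15], [221.9, 175.5]), ([333, 308, 9, 6, 19], [337.1, 310.3])]
s bl [([233, 203, 14, 23, 62], [239.8, 214.3]), ([320, 247, 53, 67, 1750], [346.6, 276.3])]
s wh [([245, 97, 51, 19, 669], [269.3, 106.2]), ([327, 96, 8, 4, 19], [330.1, 97.2]), ([220, 122, 6, 16, 46], [221.8, 127.9]), ([318, 123, 35, 26, 286], [333.6, 135.1]), ([178, 134, 21, 41, 187], [191.7, 156.4]), ([264, 138, 5, 7, 19], [265.7, 141.1]), ([356, 152, 18, 19, 161], [363.9, 160.2]), ([224, 171, 3, 9, 18], [225.2, 174.2]), ([283, 196, 6, 10, 41], [285.8, 200.4]), ([196, 199, 48, 87, 1114], [225.0, 237.0]), ([327, 328, 9, 20, 106], [330.7, 337.8])]
s blk [([305, 151, 10, 11, 56], [310.6, 154.9]), ([331, 186, 76, 55, 1029], [374.6, 222.4])]
```

View pics/tc.png

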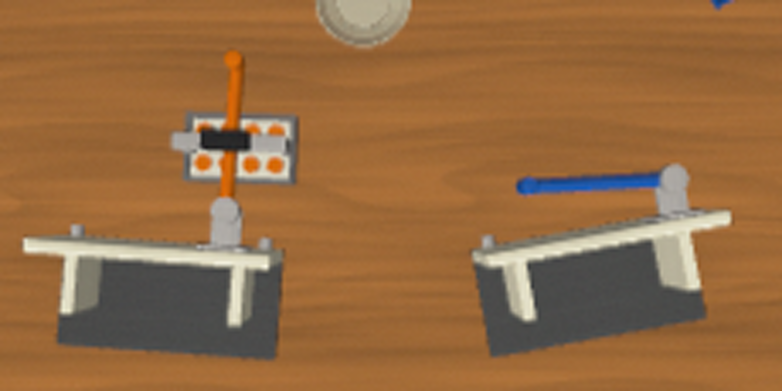

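View pics/sc.png

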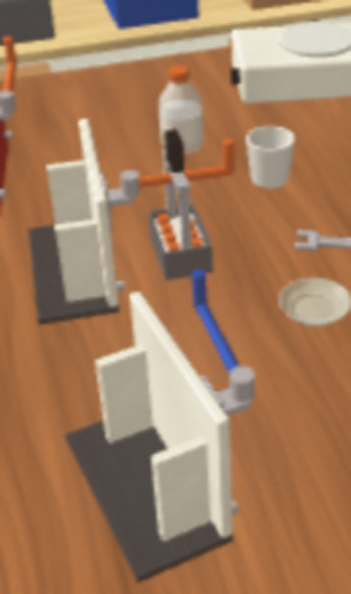

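```bash
python3 - <<'E'
from h import *
t=r.snapshot("top");s=r.snapshot("side")
T=lambda u,v:((u+.5)/3.4-.5+145,(v+.5)/3.4-.5+160)
S=lambda u,v:((u+.5)/2.7-.5+160,(v+.5)/2.7-.5+90)
P={}
for n,a,z,b in(("opin",(233,59),.2,(229,143)),("ohinge",(224,208),.172,(131,174)),("bpin",(524,186),.2,(198,273)),("bhinge",(674,177),.172,(243,374)),("grip",(225,140),.216,(175,133))):
    P[n]=onz(t,T(*a),z); print(n,np.round(P[n],4),"side@z",np.round(onz(s,S(*b),z),4),"tri",[np.round(x,4) for x in tri(t,T(*a),s,S(*b))])
for n,a,b in(("oarm","ohinge","opin"),("barm","bhinge","bpin")):
    d=P[b]-P[a];print(n,np.hypot(*d[:2]),np.degrees(np.arctan2(d[1],d[0])))
# panel front top edges
for n,a,b in(("opan",(24,239),(271,251)),("bpan",(473,252),(730,212))):
    A,B=onz(t,T(*a),.168),onz(t,T(*b),.168);d=A-B;print(n,np.round(A,4),np.round(B,4),np.hypot(*d[:2]),"y-axis",np.degrees(np.arctan2(d[1],d[0])))
E
```

```text
opin [0.539  0.1258 0.2   ] side@z [0.5375 0.1206 0.2   ] tri [array([0.5393, 0.1262, 0.1966]), np.float64(0.0003)]
ohinge [0.4222 0.1359 0.172 ] side@z [0.421  0.1361 0.172 ] tri [array([0.4216, 0.136 , 0.172 ]), np.float64(0.0012)]
bpin [ 0.4366 -0.1017  0.2   ] side@z [ 0.435  -0.1069  0.2   ] tri [array([ 0.4364, -0.1021,  0.1961]), np.float64(0.0004)]
bhinge [ 0.4431 -0.2254  0.172 ] side@z [ 0.4416 -0.2263  0.172 ] tri [array([ 0.4425, -0.2255,  0.1711]), np.float64(0.0012)]
grip [0.4742 0.1305 0.216 ] side@z [0.4772 0.1369 0.216 ] tri [array([0.4747, 0.1299, 0.2201]), np.float64(0.0016)]
oarm 0.11723063023696614 -4.952132287761591
barm 0.12393904452573591 93.02456568050073
opan [0.3992 0.2968 0.168 ] [0.3875 0.0987 0.168 ] 0.19842989298904215 y-axis 86.6130099417844
bpan [ 0.3849 -0.0632  0.168 ] [ 0.4146 -0.2705  0.168 ] 0.2093407998034555 y-axis 98.15475253434118
```

Measurements agree to about 3 mm. The arm lengths come out at 117 and 124 mm against 120. The blue panel's x axis is at about +8°, with its hook about 5° open, and the orange panel's is at about -4°. Next I'll pinch the blue pin.

```bash
python3 - <<'E'
from h import *
r.let_go()
p=[.4365,-.1035]
r.reach([p[0],p[1],.45],[180,0,93])
print(r.sense()["clock"],r.sense()["joints"])
r.servo_line([p[0],p[1],.351],speed=.12)
r.grab(6)
s=r.sense();print(s["clock"],s["opening"],s["contact_force"],s["tcp_pos"])
w=r.snapshot("wrist");cv2.imwrite("pics/w1.png",w["frame"][:,:,::-1])
t=r.snapshot("top");crop(t,270,160,390,275,5,"pics/t1.png")
E
```

```text
3.225 [-1.76196806e+01 -1.71382564e+01  8.67221445e+01  9.76944815e-03
  1.10424038e+02 -2.06848149e+01]
5.325 0.01415859969151779 [ 0.73149806  1.00835568 -0.24740383] [ 0.43649827 -0.10350711  0.3510108 ]
```

View pics/w1.png

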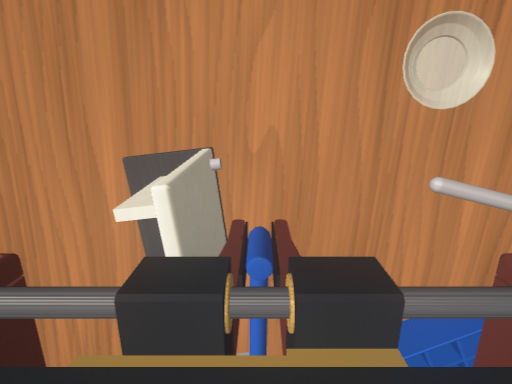

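The wrist view shows the blue pin at (260,250) between the pads, and the 14.2 mm opening matches the 14 mm pin. Now I'll swing it out along the arc.

```bash
python3 - <<'E'
from h import *
h=np.array([.4428,-.2240])
for a in list(np.arange(81,8,-12))+[9,7,5]:
    q=h+.1205*np.array([np.cos(np.radians(a)),np.sin(np.radians(a))])
    r.servo_line([q[0],q[1],.351],[180,0,float(a)],speed=.08)
    s=r.sense();print(a,round(s["clock"],2),np.round(s["contact_force"],1),round(s["opening"],4),np.round(s["tcp_pos"],4),np.round(s["torque"][2],2))
    if np.linalg.norm(s["contact_force"][:2])>15: break
t=r.snapshot("top");crop(t,250,120,390,275,4,"pics/t2.png")
E
```

```text
81 5.89 [ 1.  -1.2 -0.1] 0.0137 [ 0.4617 -0.1051  0.351 ] 0.04
69 6.36 [ 1.2 -2.   0.5] 0.0137 [ 0.4857 -0.1116  0.351 ] 0.02
57 6.83 [ 1.2 -1.8  0.1] 0.0141 [ 0.5081 -0.123   0.351 ] -0.02
45 7.29 [-0.4 -1.6  0. ] 0.0136 [ 0.5277 -0.1387  0.351 ] 0.06
33 7.76 [ 0.7 -0.6  0. ] 0.0139 [ 0.5437 -0.1581  0.351 ] 0.02
21 8.22 [ 2.1  1.  -0.2] 0.0139 [ 0.5553 -0.1804  0.351 ] -0.02
9 8.69 [ 5.7  0.3 -0.7] 0.0135 [ 0.562  -0.2047  0.3511] 0.03
9 8.94 [ 5.4  1.1 -1.1] 0.0139 [ 0.562  -0.2044  0.3511] -0.0
7 9.19 [2.4 7.1 0.7] 0.0139 [ 0.5625 -0.2072  0.351 ] -0.1
5 9.44 [ 0.3 11.9  2.3] 0.0186 [ 0.5628 -0.2104  0.3509] -0.04
```

View pics/t2.png

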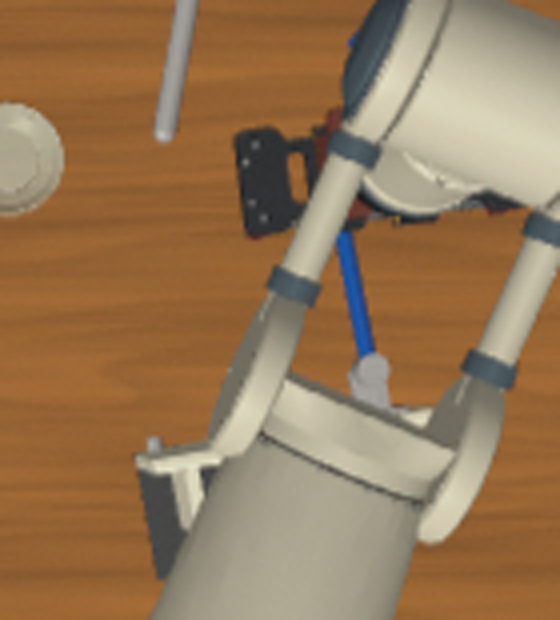

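The opposing force rose to 12 N and the fingers spread, so the stop is reached. I'll release and go to the carrier.

```bash
python3 - <<'E'
from h import *
r.let_go()
s=r.sense();p=s["tcp_pos"]
r.servo_line([p[0],p[1],.43],speed=.15)
r.reach([.4745,.1302,.45],[180,0,176])
t=r.snapshot("top");crop(t,145,120,385,275,3.3,"pics/t3.png")
w=r.snapshot("wrist");cv2.imwrite("pics/w3.png",cv2.resize(w["frame"][:,:,::-1],None,fx=1.5,fy=1.5))
s=r.snapshot("side");crop(s,180,90,310,290,3,"pics/s3.png")
print(r.sense()["clock"],proj(w,[.4745,.1302,.216]))
E
```

```text
13.4917 [258.09860653 207.51978666]
```

View pics/t3.png

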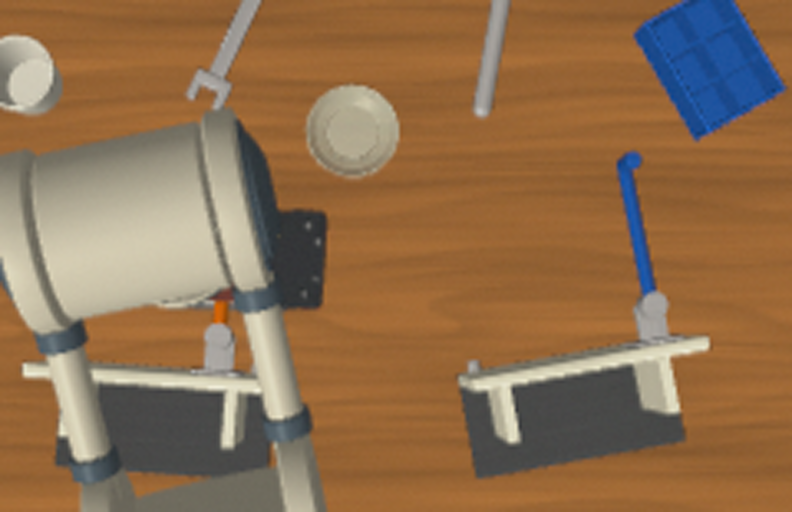

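View pics/w3.png

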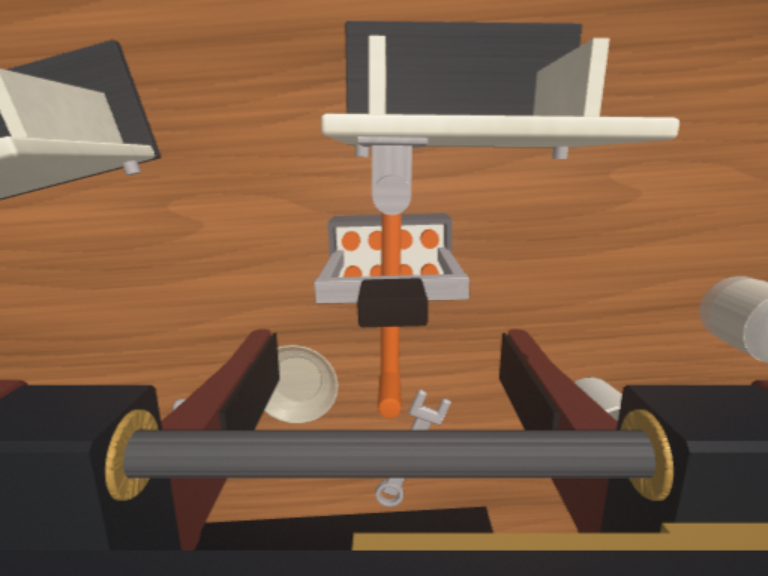

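View pics/s3.png

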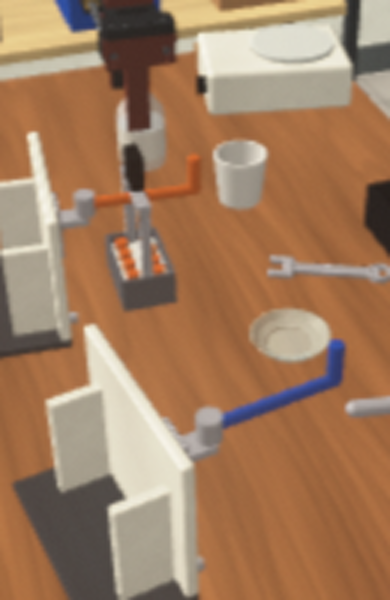

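Blue is now straight out, with its pin at (628,160) in the crop. In the wrist view the grip block is at u 358–427, v 280–326, so I'll refine the grip pose from that.

```bash
python3 - <<'E'
from h import *
w=r.snapshot("wrist");t=r.snapshot("top")
H=w["frame"].max(2)
sub=(H[175:225,225:300]<75)
print(comps(sub)); ys,xs=np.where(sub)
crop(w,205,120,320,290,4.5 if 0 else 3.5,"pics/w4.png")
for x,z in((.4665,.216),(.4825,.216),(.4825,.176)):
    print(x,z,proj(w,[x,.1302-.018,z]),proj(w,[x,.1302+.018,z]))
T=lambda u,v:((u+.5)/3.3-.5+145,(v+.5)/3.3-.5+120)
a,b=onz(t,T(630,160),.2),onz(t,T(652,303),.172);d=a-b
print(a,b,np.hypot(*d[:2]),np.degrees(np.arctan2(d[1],d[0])))
# pin orange and hinge in wrist view
W=lambda u,v:((u+.5)/1.5-.5,(v+.5)/1.5-.5)
a,b=onz(w,W(390,408),.2),onz(w,W(392,196),.172);d=a-b
print(a,b,np.hypot(*d[:2]),np.degrees(np.arctan2(d[1],d[0])))
E
```

```text
[([14, 11, 46, 32, 1382], [36.1, 26.6])]
0.4665 0.216 [233.52147021 198.99170613] [281.21463962 195.80616113]
0.4825 0.216 [235.45251695 218.80603495] [282.2397888 215.7371002]
0.4825 0.176 [238.80908533 202.56619134] [278.84418624 199.90160027]
[ 0.55946274 -0.20324988  0.2       ] [ 0.4437649  -0.22366267  0.172     ] 0.11748476974622889 10.005834902441718
[0.53928581 0.12713213 0.2       ] [0.42071262 0.13653491 0.172     ] 0.11894542567513257 -4.534028424373311
```

View pics/w4.png

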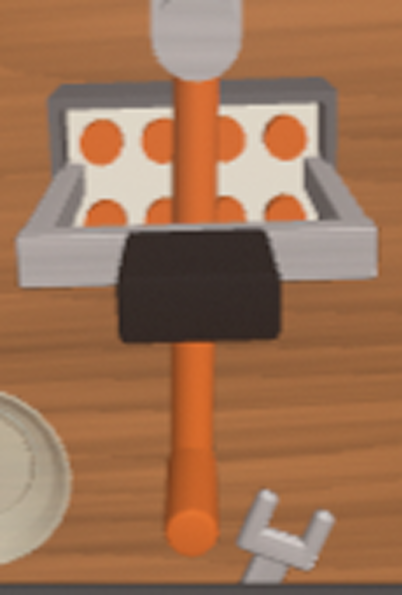

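The grip block fits at (0.4745, 0.1325) with yaw about -3.5°, on the orange arm line. Now I'll grip, lift 48 mm (window spans between pin top and rim) and slide off over the pin.

```bash
python3 - <<'E'
from h import *
def st(n):
    s=r.sense();print(n,round(s["clock"],2),np.round(s["contact_force"],1),round(s["opening"],4),np.round(s["tcp_pos"],4))
r.servo_line([.4745,.1325,.363],[180,0,176.5],speed=.12); st("down")
r.grab(40); st("grab")
r.servo_line([.4745,.1325,.411],speed=.08); st("lift")
w=r.snapshot("wrist");cv2.imwrite("pics/w5.png",w["frame"][:,:,::-1])
s=r.snapshot("side");crop(s,180,90,310,290,3,"pics/s5.png")
E
```

```text
down 14.47 [ 0.7 -0.2 -0. ] 0.0879 [0.4746 0.1325 0.364 ]
grab 15.32 [ 0.4 -0.5  0.6] 0.0356 [0.4745 0.1324 0.363 ]
lift 16.07 [ 1.1 -0.1 -2.1] 0.0358 [0.4745 0.1325 0.4107]
```

View pics/s5.png

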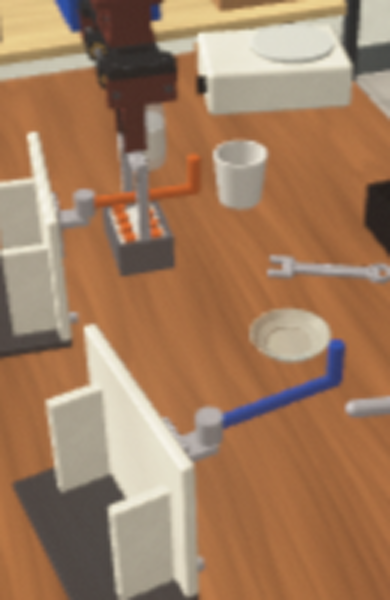

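View pics/w5.png

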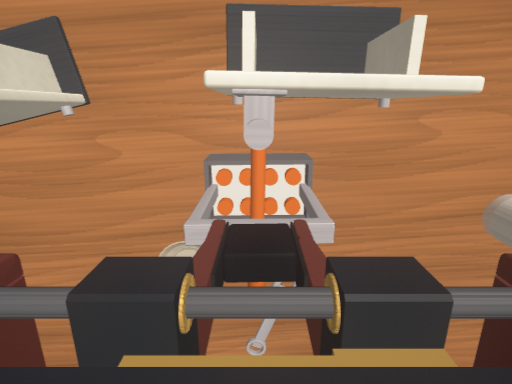

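The carrier is lifted upright (opening 35.8 mm, about 3 N load), with the arm inside the window. Next I'll slide it off and transfer it.

```bash
python3 - <<'E'
from h import *
def st(n):
    s=r.sense();print(n,round(s["clock"],2),np.round(s["contact_force"],1),round(s["opening"],4),np.round(s["tcp_pos"],4))
    return np.linalg.norm(s["contact_force"])
r.servo_line([.535,.128,.411],speed=.1); 
if st("off1")<12:
  r.servo_line([.598,.1237,.411],speed=.1); st("off")
  r.servo_line([.630,-.196,.411],[180,0,-171],speed=.16); st("over")
  r.servo_line([.6112,-.1979,.411],speed=.08); st("pre")
t=r.snapshot("top");crop(t,145,120,385,275,3.3,"pics/t6.png")
w=r.snapshot("wrist");cv2.imwrite("pics/w6.png",cv2.resize(w["frame"][:,:,::-1],None,fx=1.5,fy=1.5))
s=r.snapshot("side");crop(s,180,90,340,290,3,"pics/s6.png")
E
```

```text
off1 16.93 [ 0.3 -0.2 -1.7] 0.0358 [0.5349 0.128  0.4109]
off 17.71 [ 0.2 -0.4 -2.6] 0.0359 [0.5977 0.1238 0.4111]
over 19.87 [ 0.2  0.4 -2. ] 0.036 [ 0.6301 -0.1953  0.4112]
pre 20.25 [ 0.2 -0.4 -2.6] 0.0354 [ 0.6111 -0.1977  0.4115]
```

View pics/s6.png

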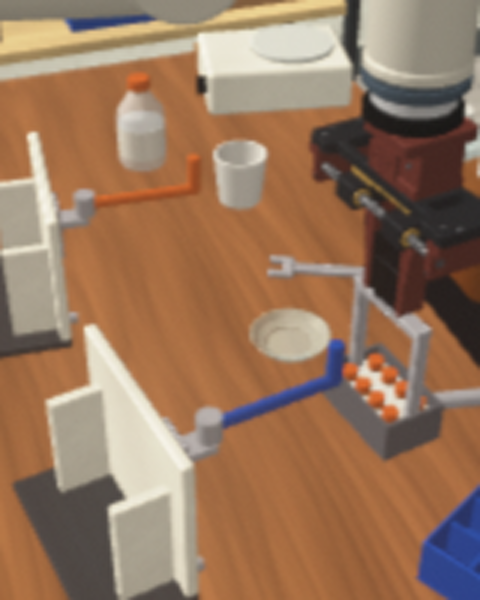

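View pics/w6.png

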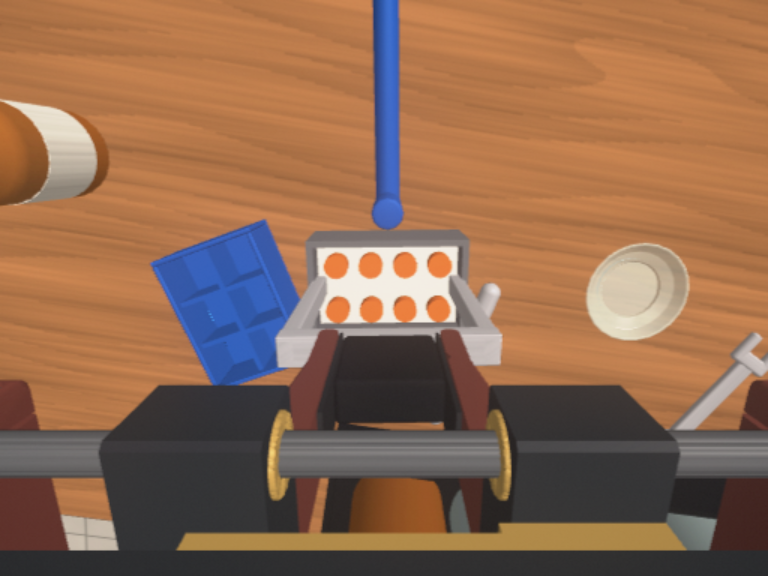

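View pics/t6.png

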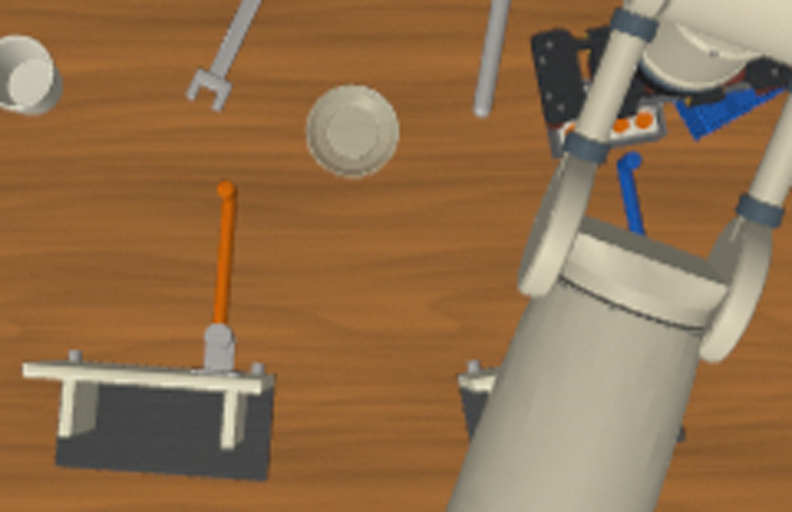

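The wrist view shows the blue arm straight ahead at u≈387, centred on the window, with the carrier upright. Now I'll slide on and lower.

```bash
python3 - <<'E'
from h import *
def st(n):
    s=r.sense();print(n,round(s["clock"],2),np.round(s["contact_force"],1),round(s["opening"],4),np.round(s["tcp_pos"],4))
    return np.linalg.norm(s["contact_force"])
r.servo_line([.556,-.2066,.411],speed=.08); 
if st("on1")<12:
  r.servo_line([.5006,-.2154,.411],speed=.08); st("on2")
  r.servo_line([.5006,-.2154,.366],speed=.06); st("low")
  for z in (.3645,.3635,.3625):
    r.servo_line([.5006,-.2154,z],speed=.02); st("low"); 
    if r.sense()["contact_force"][2]>0: break
s=r.snapshot("side");crop(s,180,90,340,290,3,"pics/s7.png")
w=r.snapshot("wrist");cv2.imwrite("pics/w7.png",cv2.resize(w["frame"][:,:,::-1],None,fx=1.5,fy=1.5))
E
```

```text
on1 21.25 [ 0.3 -0.1 -2.1] 0.0359 [ 0.5562 -0.2065  0.411 ]
on2 22.1 [ 0.2  0.  -2.6] 0.0359 [ 0.5008 -0.2154  0.411 ]
low 23.0 [-0.7 -1.1 -2.1] 0.0358 [ 0.5006 -0.2154  0.3665]
low 23.25 [ 0.7 -1.2 -2.5] 0.0357 [ 0.5006 -0.2154  0.3648]
low 23.5 [-0.4  0.1 -2.4] 0.0361 [ 0.5006 -0.2154  0.3635]
low 23.75 [-1.   0.1  0.9] 0.0357 [ 0.5006 -0.2154  0.363 ]
```

View pics/s7.png

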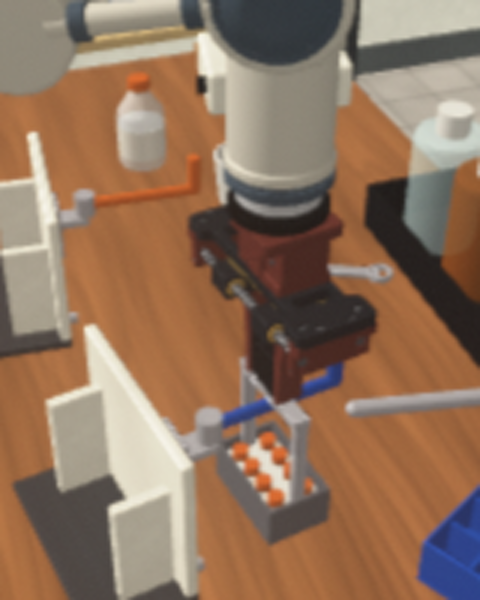

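View pics/w7.png

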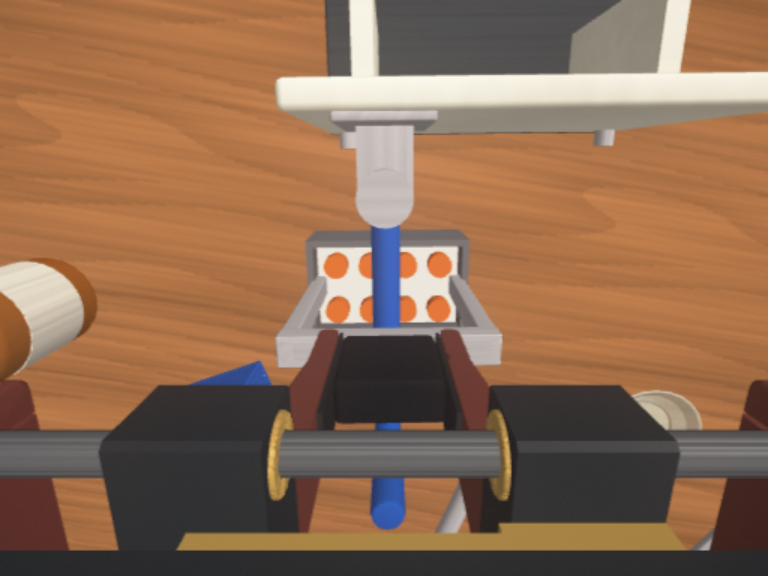

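The load has passed to the arm (vertical force went from -2.4 to +0.9 N), so I'll release, retreat and pinch the orange pin.

```bash
python3 - <<'E'
from h import *
def st(n):
    s=r.sense();print(n,round(s["clock"],2),np.round(s["contact_force"],1),round(s["opening"],4),np.round(s["tcp_pos"],4))
r.let_go(); st("rel")
r.servo_line([.5006,-.2154,.45],speed=.12)
r.reach([.5393,.1266,.45],[180,0,-4.3]); st("hover")
s=r.snapshot("side");crop(s,180,90,340,290,3,"pics/s8.png")
t=r.snapshot("top");crop(t,145,120,385,275,3.3,"pics/t8.png")
E
```

```text
rel 24.78 [-0.1 -0.2  0.1] 0.0879 [ 0.5006 -0.2154  0.3625]
hover 29.01 [ 0.2 -0.8 -0.1] 0.0881 [0.5393 0.1265 0.45  ]
```

View pics/s8.png

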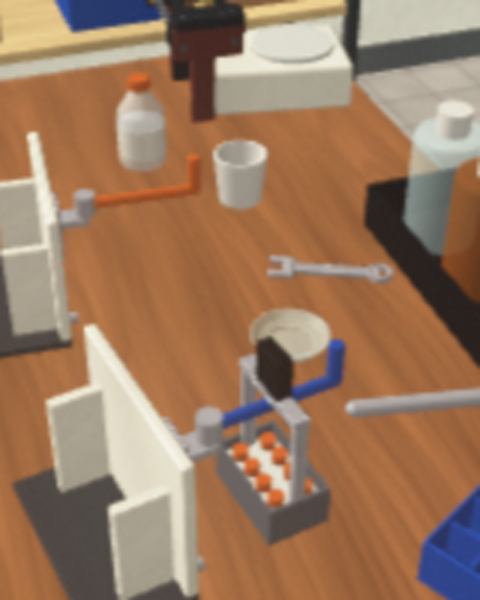

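View pics/t8.png

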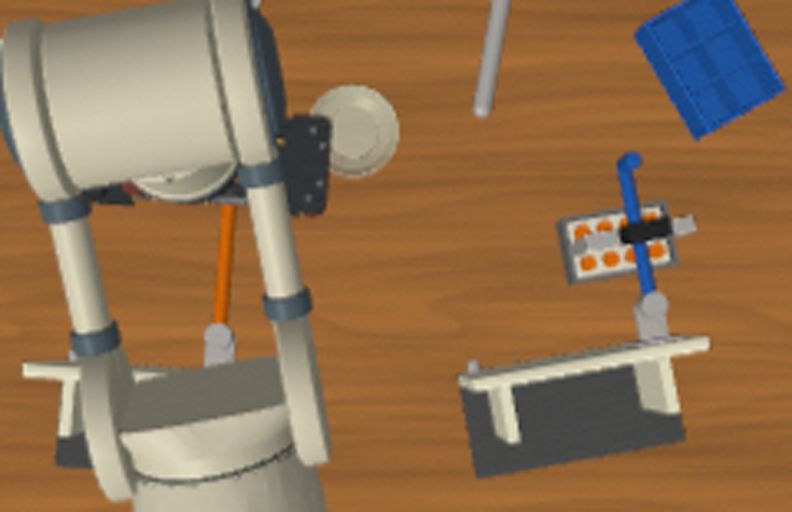

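The carrier hangs upright on the blue arm at crop (645,231), and the arm is still out. Now I'll fold the orange hook.

```bash
python3 - <<'E'
from h import *
def st(n):
    s=r.sense();print(n,round(s["clock"],2),np.round(s["contact_force"],1),round(s["opening"],4),np.round(s["tcp_pos"],4))
    return np.linalg.norm(s["contact_force"])
r.servo_line([.5393,.1266,.351],speed=.12);st("down")
r.grab(6);st("grab")
if r.sense()["opening"]>.011:
  h=np.array([.4207,.1362])
  for a in [8,20,32,44,56,68,78,83,86,88,90]:
    q=h+.1195*np.array([np.cos(np.radians(a)),np.sin(np.radians(a))])
    r.servo_line([q[0],q[1],.351],[180,0,float(a)],speed=.08)
    f=st(a)
    if f>11 or r.sense()["opening"]>.0165: break
E
```

```text
down 30.08 [-0.6  0.1  0.2] 0.0879 [0.5394 0.1266 0.3521]
grab 31.21 [-0.  -0.8  0.1] 0.0136 [0.5393 0.1266 0.351 ]
8 31.68 [-4.7  0.2  1.9] 0.014 [0.5386 0.153  0.351 ]
20 32.14 [-5.3 -0.8  1.4] 0.0139 [0.5326 0.1768 0.3509]
32 32.6 [-5.3 -1.6  1.5] 0.0139 [0.5217 0.199  0.3509]
44 33.06 [-4.2 -3.5  1.4] 0.0141 [0.5064 0.2186 0.3509]
56 33.52 [-3.2 -2.7  1.1] 0.0137 [0.4874 0.2346 0.3509]
68 33.98 [-2.1 -4.1  0. ] 0.0139 [0.4655 0.2464 0.3509]
78 34.38 [-2.2 -4.5  0.1] 0.014 [0.4457 0.2526 0.351 ]
83 34.67 [-2.  -5.1  0.4] 0.0139 [0.4356 0.2543 0.3509]
86 34.92 [-0.6 -4.5  1.2] 0.0138 [0.4294 0.255  0.3509]
88 35.17 [12.1 -5.2 -3.4] 0.0157 [0.4269 0.2549 0.351 ]
```

Stop reached (12 N). I'll release, retreat clear and check.

```bash
python3 - <<'E'
from h import *
r.let_go()
p=r.sense()["tcp_pos"]
r.servo_line([p[0],p[1],.45],speed=.15)
r.reach([.137,.584,.45],[180,0,166.8])
s=r.snapshot("side");crop(s,140,70,340,290,2.7,"pics/s9.png")
t=r.snapshot("top");crop(t,145,120,385,275,3.3,"pics/t9.png")
cv2.imwrite("pics/t9f.png",cv2.resize(t["frame"][:,:,::-1],None,fx=1.5,fy=1.5))
print(r.sense()["clock"],r.sense()["contact_force"])
E
```

```text
38.8583 [ 1.07454741 -0.17531412 -0.2394151 ]
```

View pics/s9.png

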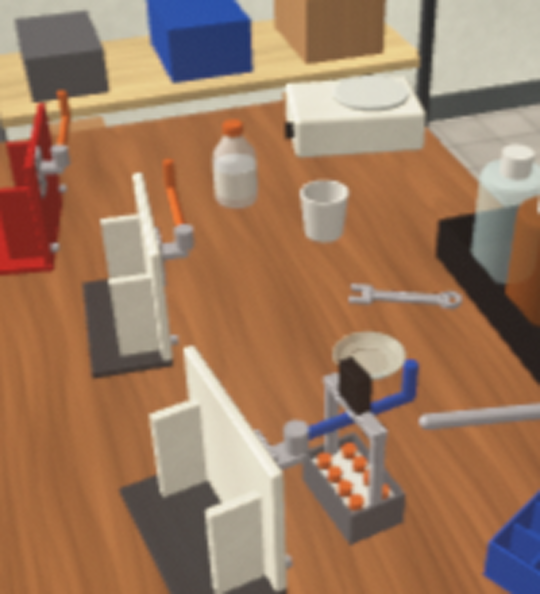

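View pics/t9.png

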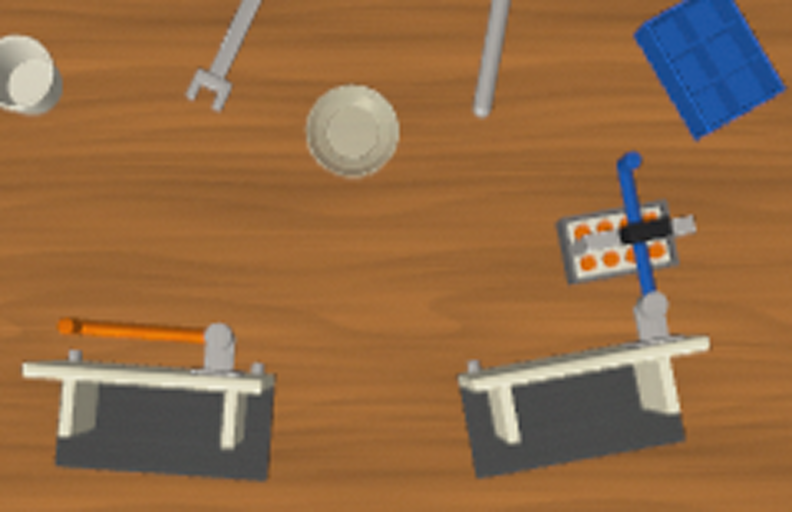

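View pics/t9f.png

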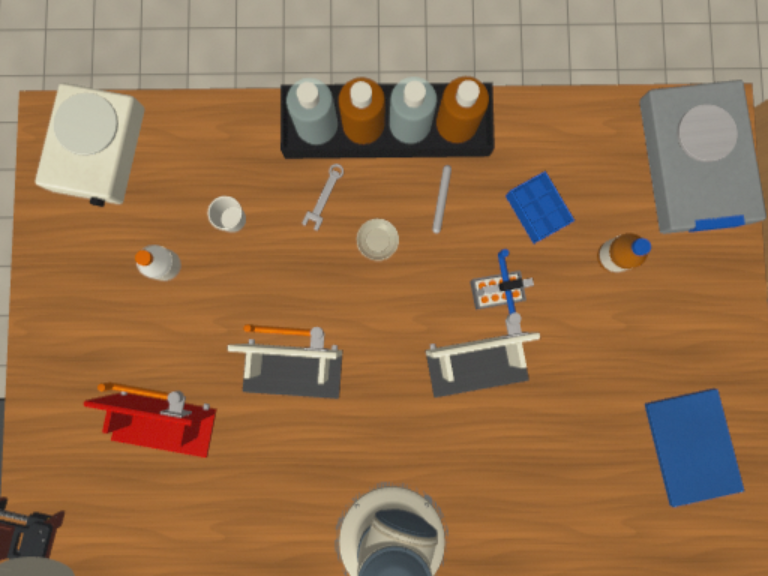

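```bash
python3 - <<'E'
from h import *
t=r.snapshot("top")
T=lambda u,v:((u+.5)/3.3-.5+145,(v+.5)/3.3-.5+120)
def ang(a,za,b,zb):
    d=onz(t,T(*b),zb)-onz(t,T(*a),za); return np.degrees(np.arctan2(d[1],d[0])).round(1),np.hypot(*d[:2]).round(4)
print("o arm",ang((218,333),.172,(67,325),.2),"o panel y",ang((270,378),.168,(24,364),.168))
print("b arm",ang((652,303),.172,(630,160),.2),"b panel y",ang((708,338),.168,(461,377),.168))
r.hand_in(); print(r.sense()["clock"])
E
```

```text
o arm (np.float64(86.4), np.float64(0.1189)) o panel y (np.float64(86.1), np.float64(0.2037))
b arm (np.float64(10.0), np.float64(0.1175)) b panel y (np.float64(98.3), np.float64(0.2074))
the job is handed in; nothing more can be done
the job is handed in; nothing more can be done
```

The carrier now hangs upright on the blue hook, which is straight out, and the orange hook is folded flat. I handed the job in at about 39 s of the 72 s allowed.

**What I did:**
1. Swung the blue hook out to its stop.
2. Gripped the carrier by its block, lifted it over the orange pin, slid it off and hung it by its crossbar on the blue arm.
3. Folded the empty orange hook to its stop.
4. Moved the robot clear; it was touching nothing at hand-in.

**Last checks:**
- **Orange hook:** the arm reads 86.4° and its panel 86.1°, so it is flat within measurement error. Contact force rose to 12 N at the stop.
- **Blue hook:** the arm reads 10.0°, while its panel edge gives 8.3° for straight out. This 1.7° disagreement is within my picture-reading error of a few mm. The 12 N and the spreading fingers when I swung it out also point to it being at the stop.
- **Carrier:** it is upright on the arm in both the top and side views.
- **Other things on the bench:** by eye, the bystanders and the red look-alike are where they were in the first picture.

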